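# Collect the filled coin tubes from the coin sorter

## Task

The coin sorter on the coffee table has finished two tubes of coins, the ones with blue end caps, and they lie in its sloping catch tray. Take both out and lay them in the wooden tote, flat on its floor and not one on top of the other, without dropping them; leave the empty white tube in the tray, and the tote and the brass key on the table, where they are.

Things in the scene. Friction and masses are not known exactly. Their poses are not given: they have to be found in the camera images.
- sorter: Grey coin sorter, fixed, 270 mm wide, 290 mm tall, black catch tray on its front. Origin on the table under the tray's middle; x level, from the tray into the machine, y along the tray's width (left for someone facing its front), z up. The housing begins at x = 68 mm. Three lanes run down the tray at y = -80, 0, 80 mm (tubes lie within 6 mm of these), with only painted lines between.
- tray_floor (a point): Point on the tray's floor in the middle of the centre lane, 85 mm above the table, above the sorter's origin; axes as the sorter's. The floor is a plane rising 40 degrees towards the sorter's +x. At its low edge, 42 mm down the slope from here, a lip stands 15 mm off the floor. Cheeks 23 mm high stand at y = -125 and 125 mm.
- cover_edge (a point): Middle of the lower front edge of the clear plastic cover over the tray, in the sorter's frame at x = -12, z = 187 mm. Its front is upright, 104 mm high, 262 mm wide. A gripper coming straight down on the middle of a tube strikes it: tilt the tool to come in square to the tray floor, and leave the same way.
- tube_a: Finished coin tube: square clear tube full of brass coins, a blue cap on each end. 84 mm long, 28 x 28 mm in section, about 0.2 kg, rigid. Origin at its centre; x along its length (uphill as it starts), y across the tray, z square to the tray floor. Starts in one of the tray's lanes, straight down the slope, low end against the lip.
- tube_b: Finished coin tube: square clear tube full of copper coins, a blue cap on each end. 84 mm long, 28 x 28 mm in section, about 0.2 kg, rigid. Origin at its centre; x along its length (uphill as it starts), y across the tray, z square to the tray floor. Starts in one of the tray's lanes, straight down the slope, low end against the lip.
- empty_tube: Empty tube: opaque white, hollow, open at both ends, no caps, no coins, 84 x 28 x 28 mm, 30 g. Origin at its centre, axes as the finished tubes. Lies in the remaining lane of the tray; to be left there.
- tote: Open wooden tote, 240 mm (x) by 200 mm (y) outside, 55 mm high, walls and floor 8 mm thick (inside 224 x 184 mm, floor 8 mm above the table); brass handle bars reach 142 mm from the centre along x. Loose, 1.2 kg. Empty at the start. Origin under its centre on the table, z up.
- key: Brass door key, about 66 mm long, 4 mm thick, lying on the table between the sorter and the tote. Origin near its middle, x along it. Bystander.
There are look-alikes about, which are no part of the job. Leave any purple look-alike of the tube_a alone. Leave any green look-alike of the tube_b alone.

How it is judged:
By the outcome, as a careful person would: the job done as asked, in the order asked, and still so for the second after the job is handed in, with the robot touching nothing.
It also fails if it takes over 58 s, if anything falls off the work surface, if the arm or the gripper's body presses on something with over 40 N, if the wrist force passes 120 N, or if a joint passes its speed limit or range.

## Robot

A 7-joint arm with a two-finger parallel gripper is mounted at the origin on the work surface. World frame = base frame: x ahead of the robot, y to its left, z up, the work surface at z = 0. Lengths are in mm, angles in rad, forces in N, time in s.
With the tool pointing down it reaches from about 375 to 925 mm from the base axis. Payload 3.1 kg.
Tool frame: the origin (TCP) lies at the very end of the fingers, on their centre line; the grasp point (between the pads) lies 19 mm behind it; z points along the fingers, y is the line along which they close (so a half turn about z gives the same grasp; the last joint's range is limited). The gripper opens to 85 mm and grips with 20 to 120 N. Pads are 22 mm wide; open, the fingers measure 114 mm over their backs; the gripper's body (76 mm by 85 mm) begins 54 mm behind the grasp point. The pads swing forward as they close: fully open they stand 13 mm farther back than shut.
Start: joints at [1.2, 0.383, 0.044, 1.598, -0.018, 1.161, -0.05], TCP at [175.148, -625.96, 231.269] pointing down, gripper open.
Joint ranges: [-2.61, 2.61], [-0.41, 2.15], [-1.48, 1.57], [0, 2.5], [-1.57, 4.71], [0.05, 1.97], [-2.85, 2.85]. Speed limits (rad/s): [2.79, 2.79, 3.14, 3.14, 3.14, 3.14, 3.14].

## Interface

Orientations are given as [roll, pitch, yaw] about the fixed x, y, z axes, in that order (R = Rz(yaw) Ry(pitch) Rx(roll)).
In Python, from bench import bot gives the robot as it stands.
- The arm moves only by the tool step_arm, never from a script. Its argument "series" is a list of rows, each an object with "claw": the opening, from -1 (shut) to 1 (fully open); "offset": the shift along the tool's x, y, z normalised to -1 to 1, where 1 is 0.04 m, a list of three; "yaw": the turn about the tool's z normalised to -1 to 1, where 1 is 4 degrees. In form: [{"claw": claw, "offset": [dx, dy, dz], "yaw": yaw}, ...]. A call has 1 to 12 rows; each row shifts and turns the commanded pose from where the row before left it, along the tool's axes as they then stand; what a row does not reach is not made up. A row lasts 1/12 s, in which the tool goes at most 41.7 mm and 7.16 degrees, less where a joint would pass 70% of its speed; a pose out of reach is approached as far as the arm can. A call with a number of a shift or a turn outside -1 to 1 is refused whole. A call with a gripper value outside its range is refused whole. The fingers move at their own pace and stop on an object; "squeeze" is the grip in N (left out, the last holds). Time passes only in rows, so rows that do not move let the fingers close. It gives the time, the measured TCP pose, the force, the opening and the grip force at its end, in the units of the state.
- bot.observe(): the state, without advancing time (a new reading comes with each control period).
- bot.get_image(name): name is "side" or "top"; returns the picture (400x640x3 uint8, red, green, blue); there is no depth.
- bot.camera_params(name): a dict with "fx", "fy", "cx", "cy" (pixels), "k1" (the pictures are not rectified: a ray, as slopes to the right and down, at radius r is drawn at 1 + k1 r^2 times it, then the intrinsics apply), "cam_to_world" (4x4, takes a point from camera to world coordinates). Camera axes: x right, y up, looking along -z (the intrinsics and any distortion apply to the point x, -y, -z); pixel columns grow to the right and rows downward; lengths in mm; the calibration is good to about 2 mm. A picture is of the moment at which its call begins. camera_params takes no time and is no camera call.
- bot.close_job(): hands the job in; it is judged then, once.
Trained networks look in the newest picture that a camera, given by its name, has taken for a name from the list of things; names that differ only in an ending like _2 or _b are one class to them, and where a whole thing is asked for, a point or a joint stands for the part that bears it (a point fixed in the world has none). Each returns a list of dicts, best first, with "p" (0 to 1); they miss things now and then, are a little off and sometimes report something else, mostly with a low value. They report only what shows in the picture. A call takes as long as a camera call. They do not tell look-alikes from the thing itself.
- bot.silhouettes(camera, query): "mask" (400x640 bool, what is visible of it) and "uv" ([column, row] in pixels, amid what is visible of it).
The state is a dict: "time": time; "joint_pos": joint angles; "qvel": joint speeds; "tau": joint torques, N m; "tool_pos": TCP position; "eef_rot": TCP orientation; "contact_force": force on the tool from outside, world axes, zero at the start; "moment": the same for the moment, N m; "gripper_width": finger opening in mm; "grasp_force": force on a finger pad.
Only numpy, scipy, OpenCV 4.12 (cv2) and the standard library are available. Lean on these libraries where they do the work, as an engineer would, in place of code of your own. Each camera call takes 0.05 s, during which the arm holds its last target. There are 200 camera calls.

## Working session

There is one attempt and no reset: what is moved stays moved. The work goes in short steps, Python scripts to look and compute and a tool call to move; the robot and the scene stay as the last step left them, time stands still between calls to the robot, and variables do not carry over. Pictures are saved under pics/ and viewed, at most 10 in all, crops included, and the job is handed in when it is done.

Besides the shell and the picture viewer there is one more tool, called after "Call:" as name(argument=value, ...), one argument or row to a line, values as JSON. step_arm: Moves the arm, as the interface text tells. Its arguments: {"type":"object","properties":{"series":{"type":"array"},"squeeze":{"type":"number"}},"required":["series"]}

```bash
ls; mkdir -p pics; python3 - <<'E'
from bench import bot
import cv2,numpy as np
np.set_printoptions(precision=4,suppress=True)
for n in ["side","top"]:
    cv2.imwrite(f"pics/{n}0.png",bot.get_image(n)[:,:,::-1])
    p=bot.camera_params(n);print(n,{k:v for k,v in p.items() if k!='cam_to_world'});print(np.array(p['cam_to_world']))
s=bot.observe();print(s['time'],s['tool_pos'],s['eef_rot'],s['gripper_width'])
E
```

```text
pics
side {'fx': 383.1949027715184, 'fy': 383.1949027715184, 'cx': 322.00657686746587, 'cy': 203.01210812232327, 'k1': -0.062208035000505535}
[[ -0.563   -0.6619   0.4948 926.0094]
 [  0.8264  -0.4553   0.3313 201.4541]
 [  0.006    0.5954   0.8034 716.811 ]
 [  0.       0.       0.       1.    ]]
top {'fx': 378.06982081018384, 'fy': 378.06982081018384, 'cx': 321.72719723365765, 'cy': 197.8679378574738, 'k1': -0.08876982547292647}
[[  0.0029   0.9814  -0.1921 403.4154]
 [ -0.9998   0.0066   0.0186 -44.2563]
 [  0.0195   0.1921   0.9812 798.9179]
 [  0.       0.       0.       1.    ]]
0.1 [ 174.8658 -625.1408  230.007 ] [-3.1392  0.0001  0.2729] 85.73378574134144
```

View pics/side0.png

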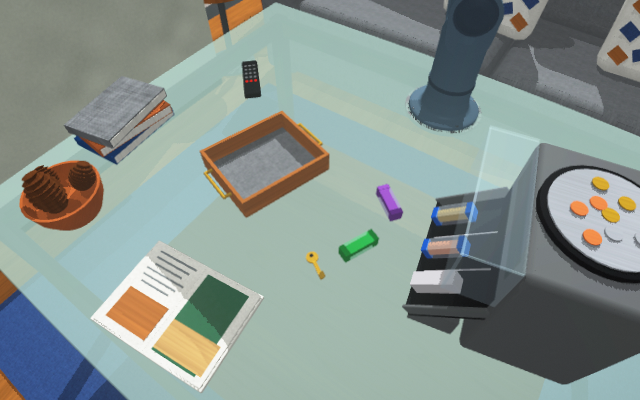

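View pics/top0.png

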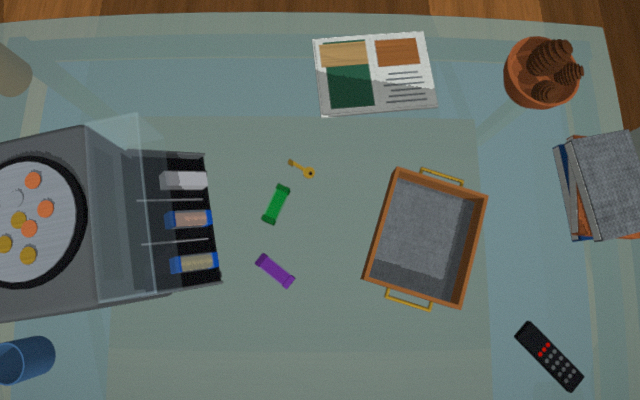

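The side view has the brass tube (450,213) and the copper tube (445,246) with blue caps, and the empty white tube (437,281). The top view shows the same three at (193,262), (188,219) and (184,180), with the tote around (425,238). The moves can't tilt the tool, so I need an accurate sorter pose to see what a vertical tool can reach.

```bash
cat > h.py <<'E'
import numpy as np,cv2
from bench import bot
from scipy.optimize import minimize
CAM={n:bot.camera_params(n) for n in("side","top")}
def proj(n,P):
    c=CAM[n];T=np.linalg.inv(np.array(c['cam_to_world']));p=np.atleast_2d(P)@T[:3,:3].T+T[:3,3]
    s=np.c_[p[:,0],-p[:,1]]/-p[:,2:3];s=s*(1+c['k1']*(s**2).sum(1,keepdims=True))
    return s*[c['fx'],c['fy']]+[c['cx'],c['cy']]
def box(c,R,d):
    g=np.array([[a,b,e] for a in(-.5,.5) for b in(-.5,.5) for e in(-.5,.5)])*d
    return c+g@R.T
def Rz(a):return np.array([[np.cos(a),-np.sin(a),0],[np.sin(a),np.cos(a),0],[0,0,1]])
def Ry(a):return np.array([[np.cos(a),0,np.sin(a)],[0,1,0],[-np.sin(a),0,np.cos(a)]])
def hullmask(n,P,k=4):
    h=cv2.convexHull(proj(n,P).astype(np.float32))
    m=np.zeros((400,640),np.uint8);cv2.fillConvexPoly(m,np.round(h*16).astype(np.int32),255,cv2.LINE_AA,4)
    return m/255.
E
python3 - <<'E'
from h import *
np.set_printoptions(precision=1,suppress=True)
out={}
for n in("side","top"):
    img=bot.get_image(n)
    for q in("tube_a","empty_tube","tote","key"):
        for i,d in enumerate(bot.silhouettes(n,q)):
            m=d['mask'];print(n,q,i,round(d['p'],2),np.array(d['uv']),m.sum(),img[m].mean(0))
            out[f"{n}|{q}|{i}"]=m
np.savez("m.npz",**out)
vis=[]
for n in("side","top"):
    im=bot.get_image(n)[:,:,::-1].copy()
    for k,m in out.items():
        if k.startswith(n):
            cs,_=cv2.findContours(m.astype(np.uint8),0,1);cv2.drawContours(im,cs,-1,(0,255,255),1)
    y,x=(150,380) if n=="side" else (120,130)
    vis.append(cv2.resize(im[y:y+170,x:x+130],None,fx=3,fy=3,interpolation=cv2.INTER_CUBIC))
cv2.imwrite("pics/masks.png",np.hstack(vis))
E
```

```text
side tube_a 0 0.82 [356.4 244.5] 694 [ 65.1 158.9  89.1]
side tube_a 1 0.8 [386.8 203.3] 530 [135.2  90.5 171. ]
side tube_a 2 0.66 [444.5 211.1] 486 [121.1 126.9 128.7]
side tube_a 3 0.63 [435.7 248.3] 550 [131.9 124.4 136.2]
side empty_tube 0 0.84 [424.8 284. ] 680 [181.2 180.3 184.1]
side tote 0 0.83 [265.1 160.1] 8249 [131.6 110.4  92.4]
side key 0 0.66 [316.1 258.6] 202 [198.5 168.2  77.1]
top tube_a 0 0.81 [198.7 264.2] 603 [100.7 107.9 108.3]
top tube_a 1 0.72 [274.9 269.1] 577 [ 97.4  51.5 131.4]
top tube_a 2 0.58 [275.9 205.8] 606 [ 28.7 114.1  55.8]
top tube_a 3 0.55 [189.4 217.8] 700 [ 98.9  97.  107.3]
top empty_tube 0 0.67 [187.6 180.3] 641 [141.  142.9 147.2]
top tote 0 0.55 [423.3 240.3] 12633 [95.8 87.5 78.4]
top key 0 0.66 [301.9 170.3] 201 [137.1 114.9  50.5]
```

View pics/masks.png

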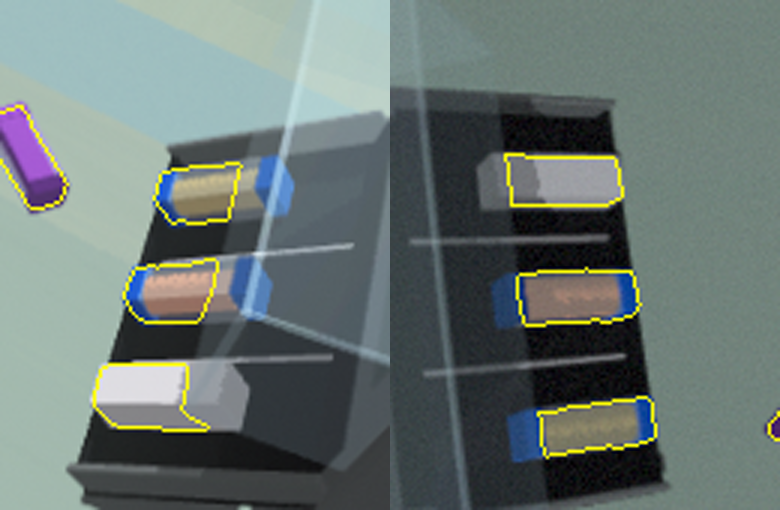

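The masks stop at the cover: in this crop they outline the brass tube, the copper tube and the white tube, but only their uncovered parts. The caps still show through the plastic, so I'll fit the sorter and tube model to the full outlines.

```bash
cat > fit.py <<'E'
from h import *
np.set_printoptions(precision=2,suppress=True)
S={'brass':[(154,195),(164,168),(276,155),(293,180),(283,213),(172,223)],'copper':[(124,296),(135,270),(245,257),(271,290),(262,318),(142,323)],'white':[(93,398),(102,366),(235,362),(249,395),(240,430),(106,430)]}
T={'white':[(478,180),(487,153),(618,158),(623,200),(612,207),(480,210)],'copper':[(492,300),(496,276),(632,271),(640,300),(633,320),(500,328)],'brass':[(509,436),(514,412),(650,397),(656,430),(645,440),(515,461)]}
def pm(pts):
    m=np.zeros((400,640),np.uint8);cv2.fillPoly(m,[np.round(pts*16).astype(np.int32)],255,cv2.LINE_AA,4);return m/255.
M={}
for k in S:
    M['side',k]=pm(np.array(S[k])/3+[380,150]);M['top',k]=pm((np.array(T[k])-[390,0])/3+[130,120])
a=np.radians(40);Rt=Ry(-a);lane={'white':-80,'copper':0,'brass':80}
def tube(p,y,s=0,dz=0):
    c=np.array([0,0,85+dz])+Rt@[s,0,14]+[0,y,0];R=Rz(p[2])
    return box(R@c+[p[0],p[1],0],R@Rt,[84,28,28])
def cost(q):
    t=0
    for i,k in enumerate(lane):
        for n in('side','top'):
            t+=abs(hullmask(n,tube(q,lane[k]+q[3+i],0,q[6]))-M[n,k]).sum()
    return t/100
best=None
for x0 in([400,250,np.pi/2,0,0,0,0],):
    r=minimize(lambda v:cost(v*[1,1,.01,1,1,1,1]),np.array(x0)/[1,1,.01,1,1,1,1],method='Powell',options=dict(maxiter=20))
    r=minimize(lambda v:cost(v*[1,1,.01,1,1,1,1]),r.x,method='Nelder-Mead',options=dict(maxiter=800))
    q=r.x*[1,1,.01,1,1,1,1];print("sorter x y yaw, lane offs w,c,b, dz",q,r.fun)
for i,k in enumerate(lane):
    for n in('side','top'):
        d=hullmask(n,tube(q,lane[k]+q[3+i],0,q[6]));print(k,n,np.minimum(d,M[n,k]).sum()/np.maximum(d,M[n,k]).sum())
    f=lambda v:sum(abs(hullmask(n,box(v[:3],Rz(v[3]*.01)@Rt,[84,28,28]))-M[n,k]).sum() for n in('side','top'))
    c=tube(q,lane[k]+q[3+i],0,q[6]).mean(0)
    r=minimize(f,[*c,q[2]*100],method='Nelder-Mead');print(k,"joint",c,"free",r.x)
m=np.load("m.npz")
def tb(v):return box(np.array([v[0],v[1],27.5]),Rz(v[2]*.01),[240,200,55])
mm={n:m[f'{n}|tote|0'].astype(float) for n in('side','top')}
f=lambda v:sum(abs(hullmask(n,tb(v))-mm[n]).sum() for n in mm)
r=min((minimize(f,[430,-210,y],method='Nelder-Mead') for y in(0,70,140,-20)),key=lambda r:r.fun);print("tote",r.x,r.fun)
def ray(n,uv):
    c=CAM[n];s=(np.array(uv)-[c['cx'],c['cy']])/[c['fx'],c['fy']];u=s.copy()
    for _ in range(9):u=s/(1+c['k1']*(u@u))
    A=np.array(c['cam_to_world']);d=A[:3,:3]@[u[0],-u[1],-1];return A[:3,3],d
for n in mm:
    o,d=ray(n,np.argwhere(m[f'{n}|key|0']).mean(0)[::-1]);print("key",o-d*(o[2]-2)/d[2])
p=np.array([[-12,131,187],[-12,-131,187],[-12,131,291],[-12,-131,291],[-50.2,0,79.4]])@Rz(q[2]).T+[q[0],q[1],0]
for n in mm:print(n,"cover corners, low end",proj(n,p))
np.save("q.npy",q)
E
python3 fit.py
```

```text
sorter x y yaw, lane offs w,c,b, dz [494.58 201.88   1.77   0.42  -0.02   0.04  -0.  ] 6.2115294117647055
white side 0.937069713054446
white top 0.8952071584692857
white joint [574.35 208.94  95.72] free [572.7  208.88  93.66 175.33]
copper side 0.858957253553651
copper top 0.9001984329930651
copper joint [496.4  193.07  95.72] free [498.25 193.35  93.6  174.01]
brass side 0.8714982561596938
brass top 0.9201736792415891
brass joint [417.95 177.1   95.72] free [417.7  176.19  96.9  174.7 ]
tote [ 473.   -271.66  -30.7 ] 1119.0
key [620.05 -20.49   2.  ]
key [624.08 -17.81   2.  ]
side cover corners, low end [[470.62 165.53]
 [440.92 285.15]
 [489.86 123.69]
 [461.8  250.87]
 [421.96 243.58]]
top cover corners, low end [[183.12 292.46]
 [163.69 138.56]
 [156.68 296.45]
 [136.67 114.2 ]
 [212.24 217.41]]
```

```bash
cat > plan.py <<'E'
import sys,json,numpy as np
from bench import bot
from scipy.spatial.transform import Rotation as Ro
def plan(tgt,yaw=None,step=30,claw=None):
    s=bot.observe();p=np.array(s['tool_pos'],float);R=Ro.from_euler('xyz',s['eef_rot'])
    dy=0 if yaw is None else (yaw-s['eef_rot'][2]+np.pi)%(2*np.pi)-np.pi
    n=int(max(np.ceil(np.linalg.norm(np.array(tgt)-p)/step),np.ceil(abs(np.degrees(dy))/4)))
    rows=[]
    for i in range(n):
        d=R.inv().apply((np.array(tgt)-p)/(n-i))
        o=np.round(d/40,2);w=round(-np.degrees(dy)/n/4,2)
        p=p+R.apply(o*40);R=R*Ro.from_rotvec([0,0,np.radians(w*4)]);rows.append((o.tolist(),w))
    print("pose",np.round(s['tool_pos'],1),np.round(s['eef_rot'],3),"t",round(s['time'],2),"n",n)
    for r in rows:print(r)
if __name__=="__main__":
    a=json.loads(sys.argv[1]);plan(a[:3],a[3] if len(a)>3 else None,*(a[4:5]))
E
python3 plan.py "[428,85,215,1.768]"
```

```text
pose [ 175.1 -626.   231.3] [ 3.142 -0.     0.273] t 0.7 n 26
([0.42, -0.59, 0.02], np.float64(-0.82))
([0.45, -0.57, 0.02], np.float64(-0.82))
([0.48, -0.54, 0.02], np.float64(-0.82))
([0.51, -0.51, 0.02], np.float64(-0.82))
([0.54, -0.48, 0.01], np.float64(-0.82))
([0.57, -0.45, 0.02], np.float64(-0.82))
([0.59, -0.42, 0.01], np.float64(-0.82))
([0.62, -0.38, 0.02], np.float64(-0.82))
([0.64, -0.35, 0.01], np.float64(-0.82))
([0.66, -0.31, 0.02], np.float64(-0.82))
([0.67, -0.27, 0.01], np.float64(-0.82))
([0.69, -0.23, 0.02], np.float64(-0.82))
([0.7, -0.19, 0.01], np.float64(-0.82))
([0.71, -0.15, 0.02], np.float64(-0.82))
([0.72, -0.11, 0.01], np.float64(-0.82))
([0.72, -0.07, 0.02], np.float64(-0.82))
([0.73, -0.03, 0.01], np.float64(-0.82))
([0.73, 0.01, 0.02], np.float64(-0.82))
([0.72, 0.05, 0.01], np.float64(-0.82))
([0.72, 0.09, 0.02], np.float64(-0.82))
([0.71, 0.14, 0.01], np.float64(-0.82))
([0.7, 0.18, 0.02], np.float64(-0.82))
([0.69, 0.21, 0.01], np.float64(-0.82))
([0.68, 0.26, 0.02], np.float64(-0.82))
([0.67, 0.29, 0.01], np.float64(-0.82))
([0.65, 0.33, 0.02], np.float64(-0.82))
```

Call:
step_arm(
  series=[
    {"claw": 0.15,"offset": [0.42,-0.59,0.02],"yaw": -0.82},
    {"claw": 0.15,"offset": [0.45,-0.57,0.02],"yaw": -0.82},
    {"claw": 0.15,"offset": [0.48,-0.54,0.02],"yaw": -0.82},
    {"claw": 0.15,"offset": [0.51,-0.51,0.02],"yaw": -0.82},
    {"claw": 0.15,"offset": [0.54,-0.48,0.01],"yaw": -0.82},
    {"claw": 0.15,"offset": [0.57,-0.45,0.02],"yaw": -0.82},
    {"claw": 0.15,"offset": [0.59,-0.42,0.01],"yaw": -0.82},
    {"claw": 0.15,"offset": [0.62,-0.38,0.02],"yaw": -0.82},
    {"claw": 0.15,"offset": [0.64,-0.35,0.01],"yaw": -0.82},
    {"claw": 0.15,"offset": [0.66,-0.31,0.02],"yaw": -0.82},
    {"claw": 0.15,"offset": [0.67,-0.27,0.01],"yaw": -0.82},
    {"claw": 0.15,"offset": [0.69,-0.23,0.02],"yaw": -0.82},
  ],
)

```text
time: 1.7
tool_pos: [292.3, -296.8, 223.6]
eef_rot: [3.141, 0.0, 0.962]
contact_force: [0.4, -0.7, -0.6]
gripper_width: 49.1
grasp_force: 0.0
```

Call:
step_arm(
  series=[
    {"claw": 0.15,"offset": [0.7,-0.19,0.01],"yaw": -0.82},
    {"claw": 0.15,"offset": [0.71,-0.15,0.02],"yaw": -0.82},
    {"claw": 0.15,"offset": [0.72,-0.11,0.01],"yaw": -0.82},
    {"claw": 0.15,"offset": [0.72,-0.07,0.02],"yaw": -0.82},
    {"claw": 0.15,"offset": [0.73,-0.03,0.01],"yaw": -0.82},
    {"claw": 0.15,"offset": [0.73,0.01,0.02],"yaw": -0.82},
    {"claw": 0.15,"offset": [0.72,0.05,0.01],"yaw": -0.82},
    {"claw": 0.15,"offset": [0.72,0.09,0.02],"yaw": -0.82},
    {"claw": 0.15,"offset": [0.71,0.14,0.01],"yaw": -0.82},
    {"claw": 0.15,"offset": [0.7,0.18,0.02],"yaw": -0.82},
    {"claw": 0.15,"offset": [0.69,0.21,0.01],"yaw": -0.82},
    {"claw": 0.15,"offset": [0.68,0.26,0.02],"yaw": -0.82},
  ],
)

```text
time: 2.7
tool_pos: [409.2, 31.3, 216.5]
eef_rot: [3.14, 0.001, 1.649]
contact_force: [1.5, -1.3, -0.3]
gripper_width: 49.3
grasp_force: 0.0
```

```bash
python3 plan.py "[425,100,150,1.768]"; python3 -c "
from bench import bot;s=bot.observe();print(s['joint_pos'],s['gripper_width'],s['contact_force'])"
```

```text
pose [409.2  31.3 216.5] [3.140e+00 1.000e-03 1.649e+00] t 2.7 n 4
([0.42, 0.13, 0.42], np.float64(-0.42))
([0.42, 0.14, 0.41], np.float64(-0.42))
([0.41, 0.16, 0.42], np.float64(-0.42))
([0.41, 0.17, 0.41], np.float64(-0.42))
[ 0.55211061 -0.04505103 -0.70118281  2.12572371 -0.03245995  1.04929678
 -0.05385172] 49.27281886032597 [ 1.54613724 -1.31593037 -0.3236809 ]
```

Call:
step_arm(
  series=[
    {"claw": 0.15,"offset": [0.42,0.17,0.7],"yaw": -0.42},
    {"claw": 0.15,"offset": [0.42,0.19,0.7],"yaw": -0.42},
    {"claw": 0.15,"offset": [0.42,0.21,0.7],"yaw": -0.42},
    {"claw": 0.15,"offset": [0.42,0.22,0.7],"yaw": -0.42},
    {"claw": 0.15,"offset": [0,0,0],"yaw": 0},
  ],
)

```text
time: 3.12
tool_pos: [428.5, 104.0, 99.2]
eef_rot: [-3.133, -0.006, 1.77]
contact_force: [-0.3, -0.4, -0.6]
gripper_width: 49.1
grasp_force: 0.0
```

```bash
python3 plan.py "[432.7,101.6,90,1.768]"; python3 - <<'E'
from h import *
a=bot.get_image("side")[110:300,370:520,::-1];b=bot.get_image("top")[130:320,130:280,::-1]
cv2.imwrite("pics/c1.png",cv2.resize(np.hstack([a,b]),None,fx=2.66,fy=2.66,interpolation=cv2.INTER_CUBIC))
E
```

```text
pose [428.5 104.   99.2] [-3.133 -0.006  1.77 ] t 3.12 n 1
([-0.08, 0.09, 0.23], np.float64(0.03))
```

View pics/c1.png

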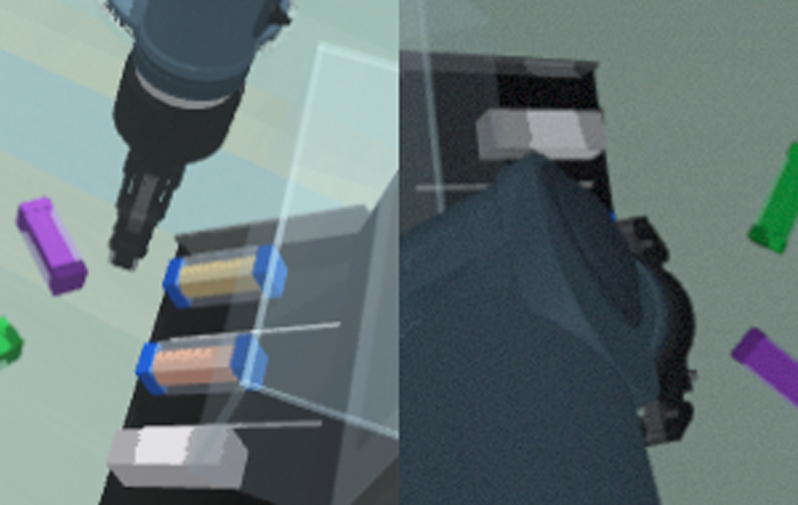

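The side crop shows the open fingers at (135,250), ahead of the brass tube, whose low cap is at (175,280). The cover's edge runs from (320,45) down to (245,380). I'll go in vertically along the lip and catch the low cap, watching the force.

Call:
step_arm(
  series=[
    {"claw": 0.15,"offset": [0,0.09,0.3],"yaw": 0},
    {"claw": 0.15,"offset": [0,0,0.3],"yaw": 0},
    {"claw": 0.15,"offset": [0.25,0,0],"yaw": 0},
    {"claw": 0.15,"offset": [0.2,0,0],"yaw": 0},
    {"claw": 0.15,"offset": [0,0,0],"yaw": 0},
  ],
)

```text
time: 3.63
tool_pos: [432.9, 121.1, 82.0]
eef_rot: [3.138, -0.0, 1.766]
contact_force: [-0.5, 0.5, -0.5]
gripper_width: 49.0
grasp_force: 0.0
```

```bash
cat > st.py <<'E'
from h import *
np.set_printoptions(precision=2,suppress=True)
s=bot.observe();p=np.array(s['tool_pos']);l=Rz(1.768).T@(p-[494.3,201.7,0])
print("sorter frame",l,"rot",s['eef_rot'],"F",s['contact_force'],"M",s['moment'],"w",s['gripper_width'],s['grasp_force'],"t",s['time'],'q',s['joint_pos'])
E
python3 st.py
```

```text
sorter frame [-67.04  75.99  81.97] rot [ 3.14 -0.    1.77] F [-0.49  0.47 -0.51] M [ 0.05 -0.04 -0.07] w 49.03131606317429 0.0 t 3.6333 q [ 0.32  0.3  -0.75  2.16  0.3   0.78 -0.42]
```

Call:
step_arm(
  series=[
    {"claw": 0.15,"offset": [0.1,-0.08,0.15],"yaw": 0},
    {"claw": 0.15,"offset": [0.1,0,0],"yaw": 0},
    {"claw": 0.15,"offset": [0.05,0,0],"yaw": 0},
    {"claw": 0.15,"offset": [0,0,0],"yaw": 0},
  ],
)

```text
time: 3.97
tool_pos: [427.0, 128.8, 74.3]
eef_rot: [3.141, -0.0, 1.765]
contact_force: [0.6, -0.1, -0.1]
gripper_width: 49.0
grasp_force: 0.0
```

```bash
python3 st.py
```

```text
sorter frame [-58.32  80.32  74.32] rot [ 3.14 -0.    1.77] F [ 0.57 -0.1  -0.1 ] M [-0.   -0.01  0.03] w 48.959834573664644 0.0 t 3.9667 q [ 0.3   0.31 -0.75  2.17  0.31  0.76 -0.45]
```

Next, advance in small steps until something touches or it reaches about −51.

Call:
step_arm(
  series=[
    {"claw": 0.15,"offset": [0.08,0,0],"yaw": 0},
    {"claw": 0.15,"offset": [0.0,0,0],"yaw": 0},
  ],
)

```text
time: 4.13
tool_pos: [426.5, 131.8, 74.2]
eef_rot: [3.141, -0.0, 1.764]
contact_force: [-0.4, -0.1, 0.5]
gripper_width: 49.2
grasp_force: 0.0
```

Call:
step_arm(
  series=[
    {"claw": 0.15,"offset": [0.06,0,0],"yaw": 0},
    {"claw": 0.15,"offset": [0.0,0,0],"yaw": 0},
  ],
)

```text
time: 4.3
tool_pos: [426.0, 134.1, 74.1]
eef_rot: [3.142, -0.0, 1.764]
contact_force: [-0.1, 0.6, -0.4]
gripper_width: 49.1
grasp_force: 0.0
```

```bash
python3 st.py;  python3 - <<'E'
from h import *
a=bot.get_image("side")[90:260,390:540,::-1];b=bot.get_image("top")[180:350,130:280,::-1]
cv2.imwrite("pics/c2.png",cv2.resize(np.hstack([a,b]),None,fx=2.66,fy=2.66,interpolation=cv2.INTER_CUBIC))
E
```

```text
sorter frame [-52.93  80.25  74.12] rot [ 3.14 -0.    1.76] F [-0.11  0.59 -0.39] M [0.05 0.01 0.  ] w 49.13480773769917 0.0 t 4.3 q [ 0.29  0.32 -0.75  2.16  0.31  0.76 -0.47]
```

View pics/c2.png

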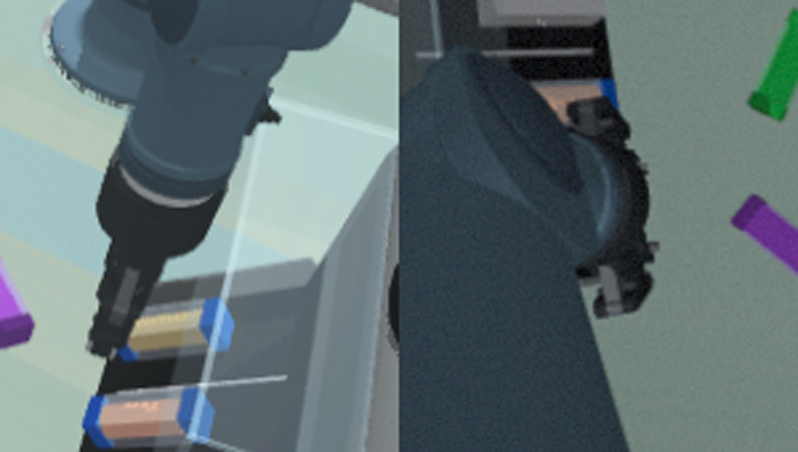

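The side crop shows the near finger at (105,345), just overlapping the low blue cap at (125,340), with the body still short of the cover's edge. The top crop shows both fingers straddling the lane. I'll go about 3 mm further and then grip.

Call:
step_arm(
  series=[
    {"claw": 0.15,"offset": [0.04,0,0],"yaw": 0},
    {"claw": 0.15,"offset": [0.0,0,0],"yaw": 0},
  ],
)

```text
time: 4.57
tool_pos: [425.7, 135.4, 74.1]
eef_rot: [3.142, -0.0, 1.764]
contact_force: [0.1, 0.7, -0.2]
gripper_width: 49.1
grasp_force: 0.0
```

Call:
step_arm(
  series=[
    {"claw": 0.15,"offset": [0.04,0,0],"yaw": 0},
    {"claw": 0.15,"offset": [0.0,0,0],"yaw": 0},
  ],
)

```text
time: 4.73
tool_pos: [425.4, 137.1, 74.1]
eef_rot: [3.142, -0.0, 1.764]
contact_force: [-0.2, 0.4, 1.1]
gripper_width: 49.4
grasp_force: 0.0
```

Call:
step_arm(
  series=[
    {"claw": -0.5,"offset": [0,0,0],"yaw": 0},
    {"claw": -0.5,"offset": [0.0,0,0],"yaw": 0},
    {"claw": -0.5,"offset": [0.0,0,0],"yaw": 0},
    {"claw": -0.5,"offset": [0.0,0,0],"yaw": 0},
  ],
  squeeze=80,
)

```text
time: 5.07
tool_pos: [425.7, 136.9, 74.6]
eef_rot: [3.141, 0.0, 1.764]
contact_force: [-1.2, -0.2, 4.6]
gripper_width: 24.5
grasp_force: 78.4
```

```bash
python3 st.py
```

```text
sorter frame [-50.15  79.95  74.57] rot [3.14 0.   1.76] F [-1.2  -0.21  4.65] M [-0.1   0.23  0.09] w 24.54639736141062 78.36434039811138 t 5.0667 q [ 0.28  0.32 -0.75  2.16  0.31  0.77 -0.48]
```

Call:
step_arm(
  series=[
    {"claw": -0.5,"offset": [-0.04,0,-0.06],"yaw": 0},
    {"claw": -0.5,"offset": [-0.06,0,-0.08],"yaw": 0},
    {"claw": -0.5,"offset": [-0.06,0,-0.08],"yaw": 0},
    {"claw": -0.5,"offset": [0.0,0,0],"yaw": 0},
  ],
  squeeze=90,
)

```text
time: 5.4
tool_pos: [426.6, 130.0, 83.2]
eef_rot: [3.142, 0.0, 1.763]
contact_force: [0.1, 0.7, 0.2]
gripper_width: 24.2
grasp_force: 88.8
```

```bash
python3 st.py;  python3 - <<'E'
from h import *
a=bot.get_image("side")[110:280,390:540,::-1];b=bot.get_image("top")[180:350,130:280,::-1]
cv2.imwrite("pics/c3.png",cv2.resize(np.hstack([a,b]),None,fx=2.66,fy=2.66,interpolation=cv2.INTER_CUBIC))
E
```

```text
sorter frame [-57.05  80.39  83.19] rot [3.14 0.   1.76] F [0.06 0.69 0.2 ] M [0.15 0.09 0.03] w 24.218894957704137 88.80827237851918 t 5.4 q [ 0.31  0.3  -0.76  2.16  0.29  0.78 -0.44]
```

View pics/c3.png

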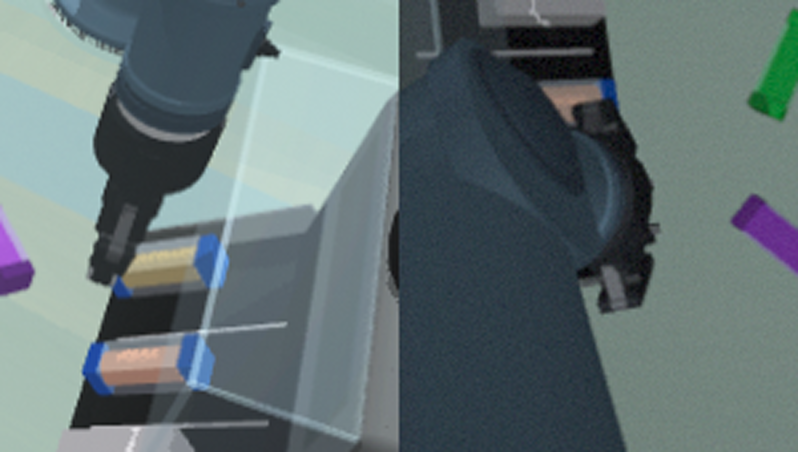

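The side crop suggests the brass tube has moved up slightly with the fingers: its high cap is at (210,262) and its low cap at (122,285). I'll lift further square to the floor and check the weight.

Call:
step_arm(
  series=[
    {"claw": -0.5,"offset": [-0.1,0,-0.12],"yaw": 0},
    {"claw": -0.5,"offset": [-0.1,0,-0.12],"yaw": 0},
    {"claw": -0.5,"offset": [-0.1,0,-0.12],"yaw": 0},
    {"claw": -0.5,"offset": [-0.1,0,-0.12],"yaw": 0},
    {"claw": -0.5,"offset": [0.0,0,0],"yaw": 0},
  ],
  squeeze=90,
)

```text
time: 5.92
tool_pos: [430.9, 113.5, 103.1]
eef_rot: [3.14, 0.001, 1.762]
contact_force: [1.3, 1.1, -1.4]
gripper_width: 24.2
grasp_force: 88.5
```

```bash
python3 st.py;  python3 - <<'E'
from h import *
a=bot.get_image("side")[110:280,390:540,::-1]
cv2.imwrite("pics/c4.png",cv2.resize(a,None,fx=3.2,fy=3.2,interpolation=cv2.INTER_CUBIC))
E
```

```text
sorter frame [-74.08  79.48 103.15] rot [3.14 0.   1.76] F [ 1.32  1.14 -1.42] M [-0.13 -0.06 -0.06] w 24.195926989565944 88.48322137724608 t 5.9167 q [ 0.36  0.25 -0.77  2.15  0.24  0.82 -0.37]
```

View pics/c4.png

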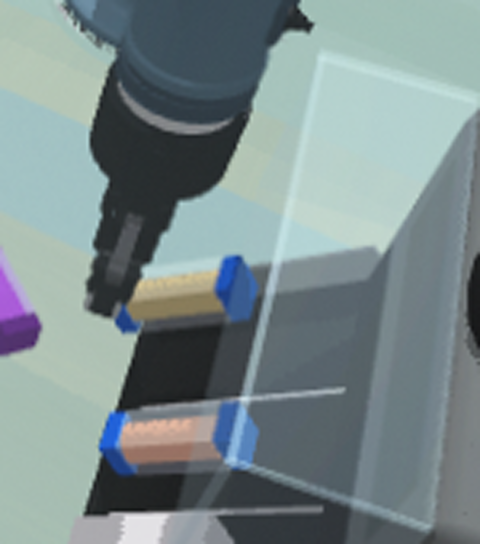

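The brass tube is lifted clear by its low cap, with its caps at (125,318) and (238,290), and it is still tilted. I'll level it in the grip by raising its high end gently against the cover's lower edge.

Call:
step_arm(
  series=[
    {"claw": -0.5,"offset": [0.1,0,-0.15],"yaw": 0},
    {"claw": -0.5,"offset": [0.1,0,-0.2],"yaw": 0},
    {"claw": -0.5,"offset": [0,0,-0.2],"yaw": 0},
    {"claw": -0.5,"offset": [0,0,-0.15],"yaw": 0},
    {"claw": -0.5,"offset": [0.0,0,0],"yaw": 0},
  ],
  squeeze=60,
)

```text
time: 6.38
tool_pos: [429.6, 123.5, 131.9]
eef_rot: [3.138, 0.0, 1.765]
contact_force: [0.5, -0.2, -1.5]
gripper_width: 24.7
grasp_force: 88.5
```

Call:
step_arm(
  series=[
    {"claw": -0.5,"offset": [0,0,-0.1],"yaw": 0},
    {"claw": -0.5,"offset": [0,0,-0.1],"yaw": 0},
    {"claw": -0.5,"offset": [0,0,-0.05],"yaw": 0},
  ],
)

```text
time: 6.63
tool_pos: [427.9, 122.5, 140.3]
eef_rot: [-3.141, 0.0, 1.764]
contact_force: [0.4, -0.4, -2.1]
gripper_width: 24.2
grasp_force: 87.7
```

```bash
python3 st.py
```

```text
sorter frame [-64.65  80.58 140.28] rot [-3.14  0.    1.76] F [ 0.39 -0.41 -2.11] M [-0.11 -0.05 -0.02] w 24.18824634590238 87.68539778888226 t 6.6333 q [ 0.38  0.19 -0.8   2.12  0.17  0.9  -0.32]
```

Call:
step_arm(
  series=[
    {"claw": -0.5,"offset": [0,0,-0.1],"yaw": 0},
    {"claw": -0.5,"offset": [0,0,-0.1],"yaw": 0},
    {"claw": -0.5,"offset": [0,0,-0.1],"yaw": 0},
  ],
)

```text
time: 6.88
tool_pos: [426.8, 121.9, 151.3]
eef_rot: [-3.139, 0.001, 1.764]
contact_force: [0.9, -0.2, -9.1]
gripper_width: 24.1
grasp_force: 84.8
```

Call:
step_arm(
  series=[
    {"claw": -0.5,"offset": [0,0,-0.1],"yaw": 0},
    {"claw": -0.5,"offset": [0,0,-0.1],"yaw": 0},
    {"claw": -0.5,"offset": [0,0,-0.1],"yaw": 0},
  ],
)

```text
time: 7.13
tool_pos: [427.4, 122.1, 163.8]
eef_rot: [-3.14, 0.0, 1.764]
contact_force: [-4.5, -0.6, -5.8]
gripper_width: 24.4
grasp_force: 87.4
```

```bash
python3 st.py;  python3 - <<'E'
from h import *
a=bot.get_image("side")[80:280,390:560,::-1]
cv2.imwrite("pics/c5.png",cv2.resize(a,None,fx=3,fy=3,interpolation=cv2.INTER_CUBIC))
q=[494.3,201.7,1.768]
for d in bot.silhouettes("side","tube_a"):print(d['p'],d['uv'],d['mask'].sum())
E
```

```text
sorter frame [-64.91  81.16 163.83] rot [-3.14  0.    1.76] F [-4.53 -0.63 -5.82] M [0.02 0.54 0.08] w 24.42108288486892 87.38100491696969 t 7.1333 q [ 0.4   0.14 -0.81  2.1   0.13  0.94 -0.28]
0.93 [435.4, 247.2] 568
0.68 [388.5, 201.3] 578
0.65 [356.0, 245.0] 710
0.63 [451.2, 188.1] 498
```

View pics/c5.png

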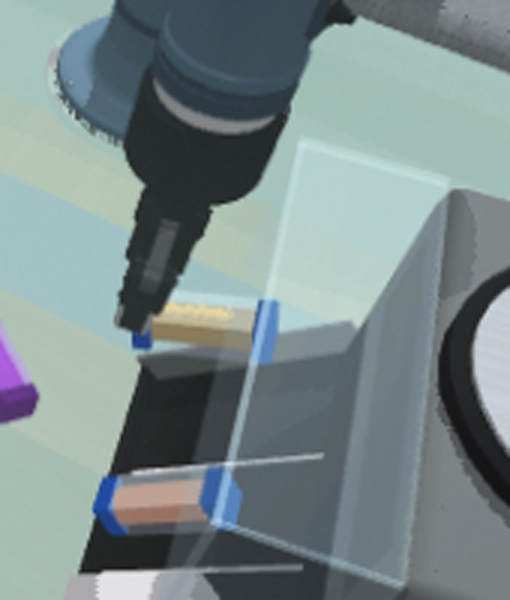

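The side crop shows the tube tilting down, caps at (142,335) and (265,330). The geometry gives about 19° left, so I'll raise it some 17 mm more.

Call:
step_arm(
  series=[
    {"claw": -0.5,"offset": [0,0,-0.09],"yaw": 0},
    {"claw": -0.5,"offset": [0,0,-0.09],"yaw": 0},
    {"claw": -0.5,"offset": [0,0,-0.09],"yaw": 0},
  ],
)

```text
time: 7.48
tool_pos: [428.1, 122.7, 175.0]
eef_rot: [-3.142, -0.0, 1.764]
contact_force: [2.6, 0.3, -11.8]
gripper_width: 24.4
grasp_force: 89.3
```

Call:
step_arm(
  series=[
    {"claw": -0.5,"offset": [0,0,-0.09],"yaw": 0},
    {"claw": -0.5,"offset": [0,0,-0.02],"yaw": 0},
    {"claw": -0.5,"offset": [0,0,0],"yaw": 0},
  ],
)

```text
time: 7.73
tool_pos: [427.3, 123.1, 179.2]
eef_rot: [-3.14, -0.0, 1.765]
contact_force: [-1.5, 0.6, -10.8]
gripper_width: 24.4
grasp_force: 89.6
```

```bash
python3 st.py;  cat > tilt.py <<'E'
from h import *
import sys
# fit held-tube: blue/brass mask in side view + top; pose = low-end at TCP
s=bot.observe();p=np.array(s['tool_pos']);yaw=s['eef_rot'][2]
im={n:bot.get_image(n) for n in("side",)}
m=[d['mask'] for d in bot.silhouettes("side","tube_a")]
o=proj("side",p+Rz(yaw)@[35,0,5])[0]
m=min(m,key=lambda k:np.linalg.norm(np.argwhere(k).mean(0)[::-1]-o))
hsv=cv2.cvtColor(im['side'],cv2.COLOR_RGB2HSV)
blue=((abs(hsv[...,0].astype(int)-110)<12)&(hsv[...,1]>150)).astype(np.uint8)
n,l,st,c=cv2.connectedComponentsWithStats(blue)
print([(c[i].round(1).tolist(),int(st[i,4])) for i in range(1,n) if st[i,4]>12 and np.linalg.norm(c[i]-o)<70],"mask centroid",np.argwhere(m).mean(0)[::-1])
for t in (-30,-20,-10,0,10,20,30,40):
    R=Rz(yaw)@Ry(-np.radians(t))
    corner=p+[0,0,5]
    a=lambda u:proj("side",corner+R@[u,0,-14])[0].round(1).tolist()
    print(t,a(4),a(80))
E
python3 tilt.py
```

```text
sorter frame [-63.99  81.16 179.16] rot [-3.14 -0.    1.76] F [ -1.46   0.61 -10.78] M [-0.16  0.11  0.03] w 24.44112952824792 89.61133314587642 t 7.7333 q [ 0.41  0.11 -0.81  2.09  0.1   0.98 -0.26]
[([433.5, 187.3], 28), ([471.9, 196.1], 14), ([459.9, 243.1], 53)] mask centroid [451.79359431 186.78825623]
-30 [434.0, 180.9] [462.8, 204.2]
-20 [435.3, 181.4] [468.8, 201.9]
-10 [436.6, 181.8] [474.1, 198.8]
0 [438.0, 182.1] [478.5, 194.9]
10 [439.3, 182.2] [481.8, 190.3]
20 [440.6, 182.1] [483.7, 185.2]
30 [441.9, 181.8] [484.3, 179.5]
40 [443.0, 181.4] [483.4, 173.7]
```

Call:
step_arm(
  series=[
    {"claw": -0.5,"offset": [0,0,-0.08],"yaw": 0},
    {"claw": -0.5,"offset": [0,0,-0.06],"yaw": 0},
    {"claw": -0.5,"offset": [0,0,0],"yaw": 0},
  ],
)

```text
time: 8.08
tool_pos: [428.4, 123.5, 185.5]
eef_rot: [3.141, -0.001, 1.764]
contact_force: [-1.0, 2.7, -9.0]
gripper_width: 24.4
grasp_force: 87.7
```

Call:
step_arm(
  series=[
    {"claw": -0.5,"offset": [0,0,0.1],"yaw": 0},
    {"claw": -0.5,"offset": [0,0,0.2],"yaw": 0},
    {"claw": -0.5,"offset": [-0.3,0,0],"yaw": 0},
    {"claw": -0.5,"offset": [-0.4,0,0],"yaw": 0},
    {"claw": -0.5,"offset": [-0.5,0,0],"yaw": 0},
    {"claw": -0.5,"offset": [-0.5,0,0],"yaw": 0},
    {"claw": -0.5,"offset": [-0.3,0,0],"yaw": 0},
  ],
)

```text
time: 8.67
tool_pos: [446.1, 41.1, 174.0]
eef_rot: [3.138, 0.002, 1.76]
contact_force: [-0.3, -0.0, -0.8]
gripper_width: 24.3
grasp_force: 89.1
```

```bash
python3 st.py; python3 tilt.py; python3 -c "
from h import *
for y in(-.307,):
  for d in((60,45),(60,-45),(-60,45),(-60,-45)):print(np.array([473,-271.7])+Rz(y)[:2,:2]@d)"
```

```text
sorter frame [-148.01   78.72  173.96] rot [3.14 0.   1.76] F [-0.25 -0.04 -0.81] M [-0.06 -0.01 -0.02] w 24.282422338670038 89.05016619712114 t 8.6667 q [ 0.53  0.12 -0.74  2.09  0.1   0.96 -0.08]
[([427.7, 180.5], 115), ([388.7, 176.2], 24)] mask centroid [412.23443709 177.00397351]
-30 [390.2, 170.2] [419.4, 193.2]
-20 [391.4, 170.7] [424.7, 190.8]
-10 [392.7, 171.1] [429.2, 187.6]
0 [394.0, 171.3] [432.7, 183.7]
10 [395.3, 171.4] [435.2, 179.0]
20 [396.5, 171.3] [436.4, 173.8]
30 [397.6, 171.0] [436.2, 168.2]
40 [398.5, 170.6] [434.6, 162.3]
[ 543.79367956 -246.93601538]
[ 516.59565551 -332.72801669]
[ 429.40434449 -210.67198331]
[ 402.20632044 -296.46398462]
```

```bash
python3 plan.py "[410,-288,110,1.264]" | sed 's/np.float64//'
```

```text
pose [445.9  40.9 173.7] [3.139e+00 2.000e-03 1.758e+00] t 8.77 n 12
([-0.66, -0.2, 0.13], (0.59))
([-0.67, -0.17, 0.13], (0.59))
([-0.67, -0.15, 0.13], (0.59))
([-0.68, -0.12, 0.13], (0.59))
([-0.68, -0.09, 0.13], (0.59))
([-0.69, -0.06, 0.14], (0.59))
([-0.69, -0.03, 0.13], (0.59))
([-0.69, -0.01, 0.14], (0.59))
([-0.69, 0.02, 0.13], (0.59))
([-0.69, 0.05, 0.14], (0.59))
([-0.68, 0.08, 0.13], (0.59))
([-0.68, 0.11, 0.14], (0.59))
```

Call:
step_arm(
  series=[
    {"claw": -0.5,"offset": [-0.4,-0.12,0.1],"yaw": 0.59},
    {"claw": -0.5,"offset": [-0.6,-0.17,0.13],"yaw": 0.59},
    {"claw": -0.5,"offset": [-0.67,-0.15,0.13],"yaw": 0.59},
    {"claw": -0.5,"offset": [-0.68,-0.12,0.13],"yaw": 0.59},
    {"claw": -0.5,"offset": [-0.68,-0.09,0.13],"yaw": 0.59},
    {"claw": -0.5,"offset": [-0.69,-0.06,0.14],"yaw": 0.59},
    {"claw": -0.5,"offset": [-0.69,-0.03,0.13],"yaw": 0.59},
    {"claw": -0.5,"offset": [-0.69,-0.01,0.14],"yaw": 0.59},
    {"claw": -0.5,"offset": [-0.69,0.02,0.13],"yaw": 0.59},
    {"claw": -0.5,"offset": [-0.69,0.05,0.14],"yaw": 0.59},
    {"claw": -0.5,"offset": [-0.6,0.08,0.13],"yaw": 0.59},
    {"claw": -0.5,"offset": [-0.4,0.08,0.1],"yaw": 0.59},
  ],
)

```text
time: 9.77
tool_pos: [412.5, -260.2, 111.5]
eef_rot: [3.14, 0.001, 1.264]
contact_force: [0.3, -0.1, -2.2]
gripper_width: 24.5
grasp_force: 89.1
```

```bash
python3 plan.py "[410,-288,60,1.264]" 20| sed 's/np.float64//'; python3 tilt.py|head -1; python3 - <<'E'
from h import *
a=bot.get_image("side")[60:220,190:400,::-1];b=bot.get_image("top")[130:330,340:500,::-1]
a=cv2.resize(a,(450,343));b=cv2.resize(b,(274,343))
cv2.imwrite("pics/c6.png",np.hstack([a,b]))
E
```

```text
pose [ 412.5 -260.2  111.5] [3.140e+00 1.000e-03 1.264e+00] t 9.77 n 2
([-0.34, 0.07, 0.64], (0.0))
([-0.34, 0.08, 0.65], (0.0))
[([281.5, 118.6], 22), ([298.9, 140.1], 126)] mask centroid [290.77593361 132.93983402]
```

View pics/c6.png

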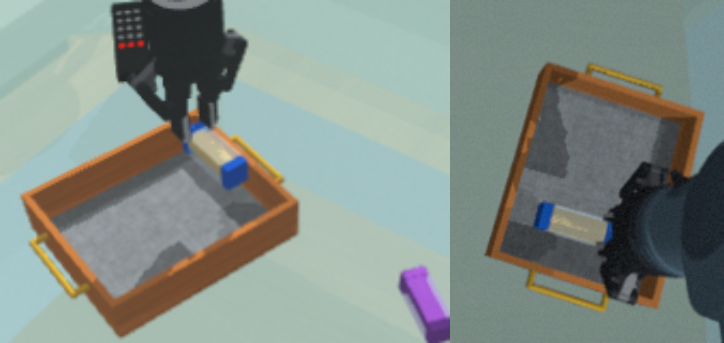

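The side crop shows the tube held level over the tote, caps at (190,140) and (232,170). The top crop shows it near the wall at (545,215) and lined up with the tote's short side, so I'll back off a little and lower it.

Call:
step_arm(
  series=[
    {"claw": -0.5,"offset": [-0.3,0.07,0.3],"yaw": 0},
    {"claw": -0.5,"offset": [-0.36,0.08,0.4],"yaw": 0},
    {"claw": -0.5,"offset": [0,0,0.4],"yaw": 0},
    {"claw": -0.5,"offset": [0,0,0.35],"yaw": 0},
    {"claw": -0.5,"offset": [0,0,0.15],"yaw": 0},
    {"claw": -0.5,"offset": [0,0,0],"yaw": 0},
  ],
)

```text
time: 10.47
tool_pos: [410.2, -281.5, 46.5]
eef_rot: [-3.139, -0.002, 1.273]
contact_force: [0.1, 1.2, -1.1]
gripper_width: 24.4
grasp_force: 89.1
```

Call:
step_arm(
  series=[
    {"claw": -0.5,"offset": [0,0,0.08],"yaw": 0},
    {"claw": -0.5,"offset": [0,0,0],"yaw": 0},
  ],
)

```text
time: 10.63
tool_pos: [411.5, -283.5, 45.0]
eef_rot: [3.14, -0.0, 1.271]
contact_force: [-0.4, -0.4, -2.1]
gripper_width: 24.3
grasp_force: 89.1
```

Call:
step_arm(
  series=[
    {"claw": -0.5,"offset": [0,0,0.08],"yaw": 0},
    {"claw": -0.5,"offset": [0,0,0],"yaw": 0},
  ],
)

```text
time: 10.8
tool_pos: [411.0, -284.2, 41.6]
eef_rot: [3.141, 0.0, 1.27]
contact_force: [-0.3, -0.4, -1.3]
gripper_width: 24.6
grasp_force: 89.1
```

Call:
step_arm(
  series=[
    {"claw": -0.5,"offset": [0,0,0.08],"yaw": 0},
    {"claw": -0.5,"offset": [0,0,0],"yaw": 0},
  ],
)

```text
time: 10.97
tool_pos: [410.4, -284.1, 37.9]
eef_rot: [-3.141, 0.0, 1.27]
contact_force: [-0.1, -0.0, -1.7]
gripper_width: 24.3
grasp_force: 89.1
```

Call:
step_arm(
  series=[
    {"claw": -0.5,"offset": [0,0,0.06],"yaw": 0},
    {"claw": -0.5,"offset": [0,0,0],"yaw": 0},
  ],
)

```text
time: 11.13
tool_pos: [410.3, -284.1, 35.4]
eef_rot: [-3.141, -0.0, 1.27]
contact_force: [-1.4, -0.1, -1.8]
gripper_width: 24.4
grasp_force: 89.1
```

Call:
step_arm(
  series=[
    {"claw": -0.5,"offset": [0,0,0.06],"yaw": 0},
    {"claw": -0.5,"offset": [0,0,0],"yaw": 0},
  ],
)

```text
time: 11.3
tool_pos: [410.3, -284.0, 32.9]
eef_rot: [-3.141, -0.0, 1.27]
contact_force: [0.1, -0.1, -1.3]
gripper_width: 24.2
grasp_force: 89.1
```

Call:
step_arm(
  series=[
    {"claw": -0.5,"offset": [0,0,0.05],"yaw": 0},
    {"claw": -0.5,"offset": [0,0,0],"yaw": 0},
  ],
)

```text
time: 11.47
tool_pos: [410.6, -284.2, 31.1]
eef_rot: [3.142, -0.0, 1.27]
contact_force: [0.2, 0.5, -1.2]
gripper_width: 24.2
grasp_force: 89.1
```

Call:
step_arm(
  series=[
    {"claw": -0.5,"offset": [0,0,0.05],"yaw": 0},
    {"claw": -0.5,"offset": [0,0,0],"yaw": 0},
  ],
)

```text
time: 11.63
tool_pos: [410.8, -284.1, 30.8]
eef_rot: [-3.14, 0.0, 1.27]
contact_force: [-3.5, 2.5, 11.0]
gripper_width: 24.1
grasp_force: 90.6
```

Call:
step_arm(
  series=[
    {"claw": -0.5,"offset": [0,0,0.05],"yaw": 0},
    {"claw": -0.5,"offset": [0,0,0],"yaw": 0},
  ],
)

```text
time: 11.8
tool_pos: [410.9, -284.1, 30.7]
eef_rot: [-3.139, 0.001, 1.27]
contact_force: [-7.2, 4.7, 25.4]
gripper_width: 24.3
grasp_force: 92.4
```

Call:
step_arm(
  series=[
    {"claw": -0.5,"offset": [0,0,-0.05],"yaw": 0},
    {"claw": -0.35,"offset": [0,0,0],"yaw": 0},
    {"claw": -0.25,"offset": [0,0,0],"yaw": 0},
    {"claw": -0.1,"offset": [0,0,0],"yaw": 0},
    {"claw": 0.1,"offset": [0,0,0],"yaw": 0},
    {"claw": 0.15,"offset": [0,0,0],"yaw": 0},
    {"claw": 0.15,"offset": [0,0,-0.3],"yaw": 0},
    {"claw": 0.15,"offset": [0,0,-0.6],"yaw": 0},
    {"claw": 0.15,"offset": [0,0,-0.8],"yaw": 0},
    {"claw": 0.15,"offset": [0,0,-0.8],"yaw": 0},
  ],
)

```text
time: 12.63
tool_pos: [409.8, -283.4, 130.2]
eef_rot: [-3.14, -0.001, 1.27]
contact_force: [-0.0, -1.1, -0.3]
gripper_width: 49.0
grasp_force: 0.0
```

```bash
python3 - <<'E'
from h import *
np.set_printoptions(precision=3,suppress=True)
def ray(n,uv):
    c=CAM[n];s=(np.array(uv)-[c['cx'],c['cy']])/[c['fx'],c['fy']];u=s.copy()
    for _ in range(9):u=s/(1+c['k1']*(u@u))
    A=np.array(c['cam_to_world']);return A[:3,3],A[:3,:3]@[u[0],-u[1],-1]
im=bot.get_image("side");hsv=cv2.cvtColor(im,cv2.COLOR_RGB2HSV)
best=None
for d in bot.silhouettes("side","tube_a"):
    m=d['mask'];print(d['p'],d['uv'],m.sum())
    if np.linalg.norm(np.array(d['uv'])-[285,160])<40:best=m
if best is not None:
    f=lambda v:abs(hullmask("side",box(np.array([v[0],v[1],22]),Rz(v[2]/100)@Ry(-v[3]/100),[84,28,28]))-best).sum()
    r=minimize(f,[420,-250,127,3],method='Nelder-Mead');print("tube x,y,yaw,tilt(rad*100)",r.x,r.fun)
# copper tube free fit incl. lane check from current picture
d=[d for d in bot.silhouettes("side","tote")][0]
f=lambda v:abs(hullmask("side",box(np.array([v[0],v[1],27.5]),Rz(v[2]/100),[240,200,55]))-d['mask']).sum()
print("tote",minimize(f,[473,-271.7,-30.7],method='Nelder-Mead').x)
E
python3 plan.py "[507,110,110,1.768]" | sed 's/np.float64//'
```

```text
0.96 [387.7, 201.4] 550
0.9 [435.9, 247.8] 560
0.63 [355.3, 245.5] 762
tote [ 471.767 -271.527  -30.998]
pose [ 413.3 -285.7  133.1] [3.134e+00 3.000e-03 1.270e+00] t 12.78 n 14
([0.72, -0.05, 0.04], (-0.51))
([0.73, -0.02, 0.04], (-0.51))
([0.73, 0.0, 0.04], (-0.51))
([0.73, 0.03, 0.04], (-0.51))
([0.72, 0.05, 0.04], (-0.51))
([0.72, 0.08, 0.04], (-0.51))
([0.72, 0.1, 0.04], (-0.51))
([0.71, 0.13, 0.04], (-0.51))
([0.71, 0.16, 0.04], (-0.51))
([0.7, 0.18, 0.04], (-0.51))
([0.7, 0.21, 0.04], (-0.51))
([0.69, 0.23, 0.03], (-0.51))
([0.68, 0.25, 0.04], (-0.51))
([0.67, 0.28, 0.03], (-0.51))
```

Call:
step_arm(
  series=[
    {"claw": 0.15,"offset": [0.5,-0.05,0],"yaw": -0.6},
    {"claw": 0.15,"offset": [0.73,-0.02,0],"yaw": -0.6},
    {"claw": 0.15,"offset": [0.73,0,0],"yaw": -0.6},
    {"claw": 0.15,"offset": [0.73,0.03,0],"yaw": -0.6},
    {"claw": 0.15,"offset": [0.72,0.05,0.04],"yaw": -0.6},
    {"claw": 0.15,"offset": [0.72,0.08,0.04],"yaw": -0.6},
    {"claw": 0.15,"offset": [0.72,0.1,0.04],"yaw": -0.6},
    {"claw": 0.15,"offset": [0.71,0.13,0.04],"yaw": -0.6},
    {"claw": 0.15,"offset": [0.71,0.16,0.04],"yaw": -0.6},
    {"claw": 0.15,"offset": [0.7,0.18,0.04],"yaw": -0.6},
    {"claw": 0.15,"offset": [0.7,0.2,0.04],"yaw": -0.6},
    {"claw": 0.15,"offset": [0.6,0.22,0.04],"yaw": -0.5},
  ],
)

```text
time: 13.78
tool_pos: [474.3, 48.4, 115.1]
eef_rot: [-3.138, -0.001, 1.771]
contact_force: [1.4, -0.0, 0.5]
gripper_width: 49.4
grasp_force: 0.0
```

```bash
python3 plan.py "[513,118.7,80,1.768]" | sed 's/np.float64//'; cat > placed.py <<'E'
from h import *
np.set_printoptions(precision=3,suppress=True)
for n,roi in(("side",(190,110,335,220)),("top",(355,160,490,310))):
    im=bot.get_image(n);hsv=cv2.cvtColor(im,cv2.COLOR_RGB2HSV)
    b=((abs(hsv[...,0].astype(int)-110)<12)&(hsv[...,1]>140)).astype(np.uint8)
    k=np.zeros_like(b);k[roi[1]:roi[3],roi[0]:roi[2]]=1
    N,l,st,c=cv2.connectedComponentsWithStats(b*k)
    print(n,"blue",[(c[i].round(1).tolist(),int(st[i,4])) for i in range(1,N) if st[i,4]>10])
    print([(np.round(d['uv'],1).tolist(),round(d['p'],2),int(d['mask'].sum())) for d in bot.silhouettes(n,"tube_a")])
R=Rz(-.307)
for lx in(-55,50):
    c=np.array([472.5,-271.6,0])+R@[lx,-3,22]
    for n in("side","top"):print(lx,n,proj(n,np.array([c-R@[0,38,0],c,c+R@[0,38,0]])).round(1).tolist())
E
python3 placed.py
```

```text
pose [474.3  48.4 115.1] [-3.138e+00 -1.000e-03  1.771e+00] t 13.78 n 3
([0.51, 0.43, 0.29], (0.01))
([0.51, 0.43, 0.29], (0.01))
([0.51, 0.44, 0.3], (0.01))
side blue [([274.2, 141.5], 44), ([292.6, 159.7], 110)]
[([435.4, 246.8], 0.86, 565), ([357.5, 245.4], 0.84, 732), ([391.8, 205.9], 0.74, 279), ([282.3, 147.6], 0.64, 467)]
top blue [([399.0, 257.7], 111), ([434.2, 267.9], 78)]
[([418.0, 264.9], 0.98, 625), ([277.7, 199.3], 0.77, 418), ([289.9, 276.3], 0.59, 143)]
-55 side [[274.4, 142.5], [282.9, 150.9], [291.6, 159.7]]
-55 top [[435.9, 269.3], [418.4, 263.7], [400.8, 258.1]]
50 side [[239.0, 161.1], [247.0, 170.2], [255.4, 179.8]]
50 top [[448.4, 221.0], [431.3, 215.5], [414.1, 210.1]]
```

Tube A lies flat where the model predicts in both views. Next is the copper tube, done the same way.

Call:
step_arm(
  series=[
    {"claw": 0.15,"offset": [0.45,0.43,0.25],"yaw": 0},
    {"claw": 0.15,"offset": [0.45,0.43,0.25],"yaw": 0},
    {"claw": 0.15,"offset": [0.4,0.4,0.3],"yaw": 0},
    {"claw": 0.15,"offset": [0,0,0.1],"yaw": 0},
    {"claw": 0.15,"offset": [0,0,0],"yaw": 0},
    {"claw": 0.15,"offset": [0,0,0],"yaw": 0},
  ],
)

```text
time: 14.48
tool_pos: [514.4, 104.2, 79.5]
eef_rot: [-3.138, 0.001, 1.764]
contact_force: [0.2, -1.2, -0.6]
gripper_width: 49.0
grasp_force: 0.0
```

```bash
python3 st.py
```

```text
sorter frame [-99.59  -0.6   79.48] rot [-3.14  0.    1.76] F [ 0.24 -1.17 -0.57] M [-0.    0.01 -0.01] w 49.04954904214041 0.0 t 14.4833 q [ 0.29  0.43 -0.66  1.99  0.35  0.84 -0.37]
```

Call:
step_arm(
  series=[
    {"claw": 0.15,"offset": [0.3,0.04,0.1],"yaw": 0},
    {"claw": 0.15,"offset": [0.35,0,0.02],"yaw": 0},
    {"claw": 0.15,"offset": [0.25,0,0],"yaw": 0},
    {"claw": 0.15,"offset": [0.1,0,0],"yaw": 0},
    {"claw": 0.15,"offset": [0,0,0],"yaw": 0},
    {"claw": 0.15,"offset": [0,0,0],"yaw": 0},
  ],
)

```text
time: 14.98
tool_pos: [509.7, 144.9, 76.0]
eef_rot: [3.141, 0.001, 1.765]
contact_force: [0.3, -1.1, -0.8]
gripper_width: 49.0
grasp_force: 0.0
```

```bash
python3 st.py
```

```text
sorter frame [-58.7   -3.97  76.  ] rot [3.14 0.   1.77] F [ 0.29 -1.09 -0.81] M [-0.05  0.02  0.01] w 49.02891893272847 0.0 t 14.9833 q [ 0.21  0.45 -0.66  1.98  0.37  0.84 -0.46]
```

Next: 8.5 mm forward, 1.5 mm down, and 2 mm toward +y in the sorter frame.

Call:
step_arm(
  series=[
    {"claw": 0.15,"offset": [0.08,-0.04,0.03],"yaw": 0},
    {"claw": 0.15,"offset": [0.06,0,0],"yaw": 0},
    {"claw": 0.15,"offset": [0,0,0],"yaw": 0},
  ],
)

```text
time: 15.23
tool_pos: [506.6, 151.1, 74.4]
eef_rot: [-3.141, -0.0, 1.765]
contact_force: [-0.4, -0.4, 0.2]
gripper_width: 48.8
grasp_force: 0.0
```

Call:
step_arm(
  series=[
    {"claw": 0.15,"offset": [0.05,0,0],"yaw": 0},
    {"claw": 0.15,"offset": [0.02,0,0],"yaw": 0},
    {"claw": 0.15,"offset": [0,0,0],"yaw": 0},
  ],
)

```text
time: 15.48
tool_pos: [506.4, 153.6, 74.5]
eef_rot: [-3.141, 0.0, 1.765]
contact_force: [0.2, -0.7, 0.2]
gripper_width: 48.8
grasp_force: 0.0
```

```bash
python3 st.py
```

```text
sorter frame [-49.57  -2.48  74.46] rot [-3.14  0.    1.77] F [ 0.15 -0.69  0.19] M [-0.05 -0.03 -0.01] w 48.84324678574913 0.0 t 15.4833 q [ 0.2   0.45 -0.67  1.98  0.37  0.84 -0.48]
```

Call:
step_arm(
  series=[
    {"claw": -0.5,"offset": [0,0,0],"yaw": 0},
    {"claw": -0.5,"offset": [0.0,0,0],"yaw": 0},
    {"claw": -0.5,"offset": [0.0,0,0],"yaw": 0},
    {"claw": -0.5,"offset": [0.0,0,0],"yaw": 0},
  ],
  squeeze=90,
)

```text
time: 15.82
tool_pos: [506.8, 153.6, 75.0]
eef_rot: [3.141, 0.0, 1.765]
contact_force: [-0.6, -0.8, 4.5]
gripper_width: 24.4
grasp_force: 88.2
```

Call:
step_arm(
  series=[
    {"claw": -0.5,"offset": [-0.04,0,-0.06],"yaw": 0},
    {"claw": -0.5,"offset": [-0.06,0,-0.08],"yaw": 0},
    {"claw": -0.5,"offset": [-0.06,0,-0.08],"yaw": 0},
    {"claw": -0.5,"offset": [-0.1,0,-0.12],"yaw": 0},
    {"claw": -0.5,"offset": [-0.1,0,-0.12],"yaw": 0},
    {"claw": -0.5,"offset": [-0.1,0,-0.12],"yaw": 0},
    {"claw": -0.5,"offset": [-0.1,0,-0.12],"yaw": 0},
    {"claw": -0.5,"offset": [0.0,0,0],"yaw": 0},
  ],
)

```text
time: 16.48
tool_pos: [512.0, 130.2, 103.6]
eef_rot: [3.14, 0.001, 1.763]
contact_force: [-0.1, 0.0, -2.1]
gripper_width: 24.2
grasp_force: 88.5
```

```bash
python3 st.py; python3 tilt.py
```

```text
sorter frame [-73.54  -3.36 103.62] rot [3.14 0.   1.76] F [-0.06  0.   -2.06] M [-0.12 -0.04 -0.03] w 24.162430299835687 88.54832511744462 t 16.4833 q [ 0.26  0.4  -0.68  1.97  0.33  0.88 -0.4 ]
[([454.9, 233.6], 206), ([418.7, 243.9], 26)] mask centroid [357.86519945 244.51856946]
-30 [409.6, 236.0] [438.3, 257.5]
-20 [410.8, 236.5] [443.9, 256.1]
-10 [412.1, 237.0] [448.7, 253.9]
0 [413.4, 237.3] [452.6, 251.0]
10 [414.7, 237.4] [455.4, 247.4]
20 [415.9, 237.5] [457.0, 243.3]
30 [417.1, 237.4] [457.2, 238.7]
40 [418.1, 237.1] [455.9, 233.7]
```

The tube is held, with its weight felt and its tilt at 40°. I'll level it on the cover's edge as before.

Call:
step_arm(
  series=[
    {"claw": -0.5,"offset": [0.1,0,-0.15],"yaw": 0},
    {"claw": -0.5,"offset": [0.1,0,-0.2],"yaw": 0},
    {"claw": -0.5,"offset": [0,0,-0.2],"yaw": 0},
    {"claw": -0.5,"offset": [0,0,-0.15],"yaw": 0},
    {"claw": -0.5,"offset": [0,0,-0.1],"yaw": 0},
    {"claw": -0.5,"offset": [0,0,-0.1],"yaw": 0},
    {"claw": -0.5,"offset": [0,0,-0.1],"yaw": 0},
  ],
)

```text
time: 17.17
tool_pos: [508.9, 139.4, 142.7]
eef_rot: [-3.141, 0.0, 1.765]
contact_force: [0.7, 1.2, -6.2]
gripper_width: 24.3
grasp_force: 88.7
```

Call:
step_arm(
  series=[
    {"claw": -0.5,"offset": [0,0,-0.1],"yaw": 0},
    {"claw": -0.5,"offset": [0,0,-0.1],"yaw": 0},
    {"claw": -0.5,"offset": [0,0,-0.1],"yaw": 0},
    {"claw": -0.5,"offset": [0,0,-0.1],"yaw": 0},
  ],
)

```text
time: 17.5
tool_pos: [508.0, 139.0, 157.5]
eef_rot: [-3.139, 0.0, 1.765]
contact_force: [1.7, 1.1, -11.1]
gripper_width: 23.5
grasp_force: 90.3
```

```bash
python3 st.py; python3 tilt.py
```

```text
sorter frame [-64.19  -1.12 157.48] rot [-3.14  0.    1.77] F [  1.67   1.07 -11.09] M [-0.57 -0.43  0.01] w 23.502186186418903 90.25179465272231 t 17.5 q [ 0.29  0.32 -0.72  1.93  0.25  0.98 -0.36]
[([427.6, 229.6], 28)] mask centroid [443.63314711 222.6443203 ]
-30 [420.6, 220.9] [450.8, 244.2]
-20 [421.9, 221.5] [457.0, 242.4]
-10 [423.3, 222.0] [462.4, 239.8]
0 [424.7, 222.3] [466.7, 236.5]
10 [426.1, 222.4] [470.0, 232.4]
20 [427.5, 222.4] [471.9, 227.8]
30 [428.7, 222.3] [472.3, 222.6]
40 [429.9, 221.9] [471.2, 217.0]
```

Call:
step_arm(
  series=[
    {"claw": -0.5,"offset": [0,0,-0.09],"yaw": 0},
    {"claw": -0.5,"offset": [0,0,-0.09],"yaw": 0},
    {"claw": -0.5,"offset": [0,0,0],"yaw": 0},
  ],
)

```text
time: 17.85
tool_pos: [508.8, 139.0, 165.7]
eef_rot: [-3.14, 0.001, 1.765]
contact_force: [-0.5, -0.3, -12.0]
gripper_width: 24.4
grasp_force: 92.4
```

Call:
step_arm(
  series=[
    {"claw": -0.5,"offset": [0,0,-0.09],"yaw": 0},
    {"claw": -0.5,"offset": [0,0,-0.09],"yaw": 0},
    {"claw": -0.5,"offset": [0,0,0],"yaw": 0},
  ],
)

```text
time: 18.1
tool_pos: [509.3, 140.0, 173.6]
eef_rot: [3.141, -0.0, 1.766]
contact_force: [0.1, 0.4, -9.6]
gripper_width: 24.2
grasp_force: 94.3
```

```bash
python3 st.py; python3 tilt.py
```

```text
sorter frame [-63.43  -2.59 173.6 ] rot [ 3.14 -0.    1.77] F [ 0.06  0.36 -9.56] M [-0.49 -0.08 -0.03] w 24.18438469971566 94.27624509335146 t 18.1 q [ 0.3   0.3  -0.73  1.92  0.24  1.01 -0.34]
[([424.0, 224.4], 27)] mask centroid [444.05688073 221.18348624]
-30 [422.8, 216.6] [453.6, 240.4]
-20 [424.1, 217.2] [459.9, 238.5]
-10 [425.5, 217.7] [465.4, 235.9]
0 [427.0, 218.0] [469.9, 232.4]
10 [428.4, 218.1] [473.3, 228.2]
20 [429.8, 218.1] [475.3, 223.3]
30 [431.1, 217.9] [475.7, 217.9]
40 [432.2, 217.6] [474.6, 212.2]
```

Continue to about z = 185.5, then come down and out.

Call:
step_arm(
  series=[
    {"claw": -0.5,"offset": [0,0,-0.09],"yaw": 0},
    {"claw": -0.5,"offset": [0,0,-0.09],"yaw": 0},
    {"claw": -0.5,"offset": [0,0,-0.09],"yaw": 0},
    {"claw": -0.5,"offset": [0,0,-0.04],"yaw": 0},
    {"claw": -0.5,"offset": [0,0,0],"yaw": 0},
  ],
)

```text
time: 18.62
tool_pos: [509.0, 140.9, 185.8]
eef_rot: [3.141, -0.001, 1.766]
contact_force: [0.4, 3.3, -12.0]
gripper_width: 24.1
grasp_force: 93.2
```

Call:
step_arm(
  series=[
    {"claw": -0.5,"offset": [0,0,0.1],"yaw": 0},
    {"claw": -0.5,"offset": [0,0,0.2],"yaw": 0},
    {"claw": -0.5,"offset": [-0.3,0,0],"yaw": 0},
    {"claw": -0.5,"offset": [-0.4,0,0],"yaw": 0},
    {"claw": -0.5,"offset": [-0.5,0,0],"yaw": 0},
    {"claw": -0.5,"offset": [-0.5,0,0],"yaw": 0},
    {"claw": -0.5,"offset": [-0.3,0,0],"yaw": 0},
  ],
)

```text
time: 19.2
tool_pos: [527.1, 57.6, 174.4]
eef_rot: [3.138, 0.003, 1.762]
contact_force: [0.1, -1.4, -3.6]
gripper_width: 24.2
grasp_force: 94.6
```

```bash
python3 st.py; python3 tilt.py; python3 -c "
from h import *
print(np.array([472.5,-271.6])+Rz(-.307)[:2,:2]@[50,-35])"
```

```text
sorter frame [-147.73   -3.95  174.42] rot [3.14 0.   1.76] F [ 0.14 -1.38 -3.61] M [-0.09 -0.01  0.03] w 24.199434307519244 94.63526803418063 t 19.2 q [ 0.42  0.29 -0.69  1.91  0.22  1.01 -0.18]
[([415.7, 213.5], 126), ([374.0, 208.1], 22)] mask centroid [398.6046798  208.77586207]
-30 [377.1, 201.7] [408.4, 225.5]
-20 [378.4, 202.3] [413.9, 223.5]
-10 [379.7, 202.8] [418.6, 220.6]
0 [381.1, 203.1] [422.2, 217.0]
10 [382.4, 203.2] [424.7, 212.6]
20 [383.7, 203.1] [425.8, 207.6]
30 [384.8, 202.9] [425.5, 202.0]
40 [385.8, 202.6] [423.7, 196.2]
[ 509.58521359 -320.07356943]
```

```bash
python3 plan.py "[510,-319,105,1.264]" | sed 's/np.float64//'
```

```text
pose [526.6  57.2 174. ] [3.140e+00 2.000e-03 1.759e+00] t 19.3 n 13
([-0.7, -0.17, 0.13], (0.55))
([-0.71, -0.14, 0.13], (0.55))
([-0.72, -0.11, 0.13], (0.55))
([-0.72, -0.08, 0.13], (0.55))
([-0.72, -0.06, 0.14], (0.55))
([-0.72, -0.03, 0.13], (0.55))
([-0.72, -0.0, 0.14], (0.55))
([-0.73, 0.03, 0.13], (0.55))
([-0.72, 0.05, 0.14], (0.55))
([-0.72, 0.08, 0.13], (0.55))
([-0.72, 0.11, 0.14], (0.55))
([-0.71, 0.14, 0.13], (0.55))
([-0.71, 0.16, 0.14], (0.55))
```

Call:
step_arm(
  series=[
    {"claw": -0.5,"offset": [-0.4,-0.1,0.1],"yaw": 0.59},
    {"claw": -0.5,"offset": [-0.65,-0.14,0.13],"yaw": 0.59},
    {"claw": -0.5,"offset": [-0.72,-0.11,0.13],"yaw": 0.59},
    {"claw": -0.5,"offset": [-0.72,-0.08,0.13],"yaw": 0.59},
    {"claw": -0.5,"offset": [-0.72,-0.06,0.14],"yaw": 0.59},
    {"claw": -0.5,"offset": [-0.72,-0.03,0.13],"yaw": 0.59},
    {"claw": -0.5,"offset": [-0.72,0,0.14],"yaw": 0.59},
    {"claw": -0.5,"offset": [-0.73,0.03,0.13],"yaw": 0.59},
    {"claw": -0.5,"offset": [-0.72,0.05,0.14],"yaw": 0.59},
    {"claw": -0.5,"offset": [-0.72,0.08,0.13],"yaw": 0.59},
    {"claw": -0.5,"offset": [-0.72,0.11,0.14],"yaw": 0.59},
    {"claw": -0.5,"offset": [-0.6,0.14,0.13],"yaw": 0.59},
  ],
)

```text
time: 20.3
tool_pos: [507.0, -268.9, 110.1]
eef_rot: [3.141, 0.001, 1.267]
contact_force: [0.6, -0.2, -2.4]
gripper_width: 24.1
grasp_force: 94.7
```

Call:
step_arm(
  series=[
    {"claw": -0.5,"offset": [-0.4,0.1,0],"yaw": 0},
    {"claw": -0.5,"offset": [-0.1,0,0],"yaw": 0},
    {"claw": -0.5,"offset": [0,0,0],"yaw": 0},
  ],
)

```text
time: 20.55
tool_pos: [504.9, -288.7, 110.2]
eef_rot: [-3.141, -0.0, 1.268]
contact_force: [0.2, 1.0, -2.0]
gripper_width: 24.4
grasp_force: 94.7
```

```bash
python3 plan.py "[510,-319,42,1.264]" | sed 's/np.float64//'
```

```text
pose [ 504.9 -288.7  110.2] [-3.141 -0.     1.268] t 20.55 n 3
([-0.23, 0.12, 0.57], (0.02))
([-0.23, 0.11, 0.57], (0.02))
([-0.22, 0.12, 0.57], (0.02))
```

Call:
step_arm(
  series=[
    {"claw": -0.5,"offset": [-0.34,0.12,0.3],"yaw": 0},
    {"claw": -0.5,"offset": [-0.34,0.12,0.4],"yaw": 0},
    {"claw": -0.5,"offset": [0,0.1,0.4],"yaw": 0},
    {"claw": -0.5,"offset": [0,0,0.4],"yaw": 0},
    {"claw": -0.5,"offset": [0,0,0.15],"yaw": 0},
    {"claw": -0.5,"offset": [0,0,0],"yaw": 0},
    {"claw": -0.5,"offset": [0,0,0],"yaw": 0},
  ],
)

```text
time: 21.13
tool_pos: [511.0, -315.1, 44.6]
eef_rot: [-3.141, -0.001, 1.274]
contact_force: [0.4, 0.4, -2.0]
gripper_width: 24.1
grasp_force: 94.7
```

Call:
step_arm(
  series=[
    {"claw": -0.5,"offset": [0,0,0.08],"yaw": 0},
    {"claw": -0.5,"offset": [0,0,0.04],"yaw": 0},
    {"claw": -0.5,"offset": [0,0,0],"yaw": 0},
  ],
)

```text
time: 21.38
tool_pos: [510.7, -317.2, 40.3]
eef_rot: [3.141, 0.0, 1.271]
contact_force: [-0.7, 1.7, -2.3]
gripper_width: 24.2
grasp_force: 94.6
```

Call:
step_arm(
  series=[
    {"claw": -0.5,"offset": [0,0,0.08],"yaw": 0},
    {"claw": -0.5,"offset": [0,0,0.05],"yaw": 0},
    {"claw": -0.5,"offset": [0,0,0],"yaw": 0},
  ],
)

```text
time: 21.63
tool_pos: [509.9, -317.2, 34.1]
eef_rot: [-3.141, -0.0, 1.271]
contact_force: [0.5, 0.3, -2.4]
gripper_width: 24.5
grasp_force: 94.6
```

Call:
step_arm(
  series=[
    {"claw": -0.5,"offset": [0,0,0.05],"yaw": 0},
    {"claw": -0.5,"offset": [0,0,0],"yaw": 0},
  ],
)

```text
time: 21.8
tool_pos: [510.1, -317.2, 32.1]
eef_rot: [-3.141, -0.0, 1.271]
contact_force: [-0.4, 0.3, -3.1]
gripper_width: 24.1
grasp_force: 94.6
```

Call:
step_arm(
  series=[
    {"claw": -0.5,"offset": [0,0,0.05],"yaw": 0},
    {"claw": -0.5,"offset": [0,0,0],"yaw": 0},
  ],
)

```text
time: 21.97
tool_pos: [510.6, -317.4, 30.8]
eef_rot: [3.141, 0.0, 1.271]
contact_force: [-0.7, 0.3, -0.8]
gripper_width: 23.9
grasp_force: 94.9
```

Call:
step_arm(
  series=[
    {"claw": -0.5,"offset": [0,0,0.03],"yaw": 0},
    {"claw": -0.5,"offset": [0,0,0],"yaw": 0},
  ],
)

```text
time: 22.13
tool_pos: [510.6, -317.5, 30.8]
eef_rot: [-3.142, 0.001, 1.271]
contact_force: [-2.9, 1.6, 6.3]
gripper_width: 24.0
grasp_force: 95.7
```

The tube is on the floor. Open slowly and withdraw straight up.

Call:
step_arm(
  series=[
    {"claw": -0.35,"offset": [0,0,-0.01],"yaw": 0},
    {"claw": -0.25,"offset": [0,0,0],"yaw": 0},
    {"claw": -0.1,"offset": [0,0,0],"yaw": 0},
    {"claw": 0.1,"offset": [0,0,0],"yaw": 0},
    {"claw": 0.15,"offset": [0,0,0],"yaw": 0},
    {"claw": 0.15,"offset": [0,0,-0.3],"yaw": 0},
    {"claw": 0.15,"offset": [0,0,-0.6],"yaw": 0},
    {"claw": 0.15,"offset": [0,0,-0.8],"yaw": 0},
    {"claw": 0.15,"offset": [0,0,-0.9],"yaw": 0},
    {"claw": 0.15,"offset": [0,0,-0.9],"yaw": 0},
    {"claw": 0.15,"offset": [0,0,-0.9],"yaw": 0},
    {"claw": 0.15,"offset": [0,0,-0.5],"yaw": 0},
  ],
)

```text
time: 23.13
tool_pos: [512.6, -318.0, 231.9]
eef_rot: [3.134, 0.002, 1.271]
contact_force: [0.4, -0.6, 0.1]
gripper_width: 49.2
grasp_force: 0.0
```

Call:
step_arm(
  series=[
    {"claw": 0.15,"offset": [-0.6,0,0],"yaw": 0},
    {"claw": 0.15,"offset": [-0.6,0,0],"yaw": 0},
    {"claw": 0.15,"offset": [-0.6,0,0],"yaw": 0},
    {"claw": 0.15,"offset": [-0.6,0,0],"yaw": 0},
    {"claw": 0.15,"offset": [-0.6,0,0],"yaw": 0},
    {"claw": 0.15,"offset": [-0.4,0,0],"yaw": 0},
    {"claw": 0.15,"offset": [0,0,0],"yaw": 0},
    {"claw": 0.15,"offset": [0,0,0],"yaw": 0},
  ],
)

```text
time: 23.8
tool_pos: [469.7, -447.5, 225.9]
eef_rot: [-3.142, -0.001, 1.269]
contact_force: [0.2, 1.1, -0.4]
gripper_width: 49.4
grasp_force: 0.0
```

```bash
python3 placed.py; python3 - <<'E'
from h import *
a=bot.get_image("side")[80:320,190:490,::-1];b=bot.get_image("top")[130:330,130:500,::-1]
a=cv2.resize(a,(375,300));b=cv2.resize(b,(425,230));b=np.vstack([b,np.zeros((70,425,3),np.uint8)])
cv2.imwrite("pics/end.png",np.hstack([a,b]))
E
```

```text
side blue [([274.2, 141.5], 44), ([292.7, 159.7], 110), ([237.8, 159.0], 45), ([255.7, 178.9], 121)]
[([354.2, 245.0], 0.83, 696), ([248.4, 170.8], 0.82, 474), ([389.3, 201.2], 0.73, 561), ([283.3, 149.8], 0.59, 497)]
top blue [([413.7, 210.1], 111), ([448.0, 220.2], 80), ([398.9, 257.7], 109), ([434.2, 267.9], 76)]
[([415.6, 263.5], 0.98, 647), ([429.8, 213.7], 0.66, 658), ([273.8, 207.0], 0.64, 574), ([277.5, 269.5], 0.57, 632)]
-55 side [[274.4, 142.5], [282.9, 150.9], [291.6, 159.7]]
-55 top [[435.9, 269.3], [418.4, 263.7], [400.8, 258.1]]
50 side [[239.0, 161.1], [247.0, 170.2], [255.4, 179.8]]
50 top [[448.4, 221.0], [431.3, 215.5], [414.1, 210.1]]
```

View pics/end.png

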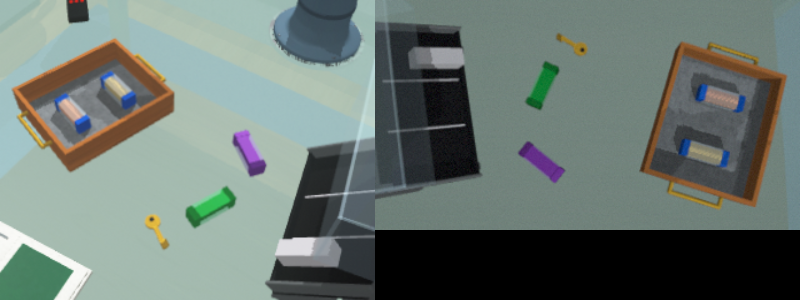

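The final picture shows both blue-capped tubes flat in the tote, at (72,112) and (118,90) in the side crop. The white tube is still in its lane, and the key, the tote and the look-alikes haven't moved.

```bash
python3 -c "
from bench import bot;print(bot.close_job())"
```

```text
the job is handed in; nothing more can be done
None
```

Both blue-capped tubes lie flat and side by side in the tote, and the empty tube, key and tote are where they were; I handed the job in at about 24 s of the 58 s allowed. The moves could not tilt the tool, so I gripped each tube by its low cap with the gripper vertical and levelled it against the cover's lower edge, with at most about 12 N felt at the wrist.

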